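# Shim the rocking chassis

### The job

The open power-supply chassis rocks because one of its four feet is too short. With the fingertips, push the wooden wedge, thin end first, along the bench and in under the short foot until it is snug and the chassis stands level without rocking, then press down firmly on the bracket above that foot to check that it is firm, and move away. Do not pick the wedge up, shove the chassis out of place, wedge it up off level or disturb the other things.

Things in the scene. Friction and masses are not known exactly. Their poses are not given: they have to be found in the camera images.
- chassis: Open aluminium tray with electronics, loose, about 3.5 kg, 160 (x) by 200 mm (y), top 76 mm above the bench. Brackets near the corners jut out of its +y and -y sides, each on a round black foot 20 mm across, centred 60 mm (x) and 118 mm (y) from the middle. The +x +y foot (diagonally opposite the big dark transformer) is short. It stands level at first. Origin: bench plane, under its middle.
- short_foot (a point): Centre of the flat underside of the short foot, which hangs 7 mm above the bench while the chassis stands level on the other three. The wedge must come to lie under it, from the chassis' +y side, where there is free room. Pressed down with some 2 to 4 N, before it is shimmed, this corner tips by the 7 mm.
- bracket_top (a point): Where to press: top of the steel bracket straight above the short foot, 31 mm above the bench. The bracket is 34 mm (chassis x) wide and juts 40 mm out of the chassis; the chassis wall (top at 76 mm) stands 18 mm from this point. 5 to 10 N is a good press.
- wedge: Loose plain wooden wedge flat on the bench, 80 mm long (x), 40 mm wide (y), some 60 g; 2 mm high at its thin end (+x), rising evenly to 14 mm at the other. Thin end roughly towards the short foot. It slides freely until it meets the foot (foot centre some 23 mm from the thin end); then the push needed rises steeply within a few mm. Some 3 to 8 N makes it snug; far more drags the chassis along. Origin: centre of its underside.
- wedge_tip (a point): Middle of the wedge's thin end, 1 mm above the bench.
- wedge_tail (a point): Middle of the wedge's upright thick end face (40 mm wide, 14 mm high), 7 mm above the bench: the face to push on.
- spool: Bystander: loose steel spool standing upright, 48 mm across, 44 mm high. Origin: centre of its underside.
- driver: Bystander: loose screwdriver lying on the bench with a black handle.
- bracket: Bystander: loose bent aluminium strip, 110 by 25 mm, up to 30 mm high, lying on the bench. Origin: centre of its underside.

How it is judged:
By the outcome, as a careful person would: the job done as asked, in the order asked, and still so for the second after the job is handed in, with the robot touching nothing.
It also fails if it takes over 54 s, if anything falls off the work surface, if the arm or the gripper's body presses on something with over 40 N, if the wrist force passes 120 N, or if a joint passes its speed limit or range.

### The arm

A 7-joint arm with a two-finger parallel gripper is mounted at the origin on the work surface. World frame = base frame: x ahead of the robot, y to its left, z up, the work surface at z = 0. Lengths are in m, angles in rad, forces in N, time in s.
With the tool pointing down it reaches from about 0.4 to 0.85 m from the base axis. Payload 10.4 kg.
Tool frame: the origin (TCP) lies where the fingers leave the gripper's body, on its centre line; the fingertips stand 73 mm ahead of it and the grasp point (between the pads) lies 54 mm ahead of it; z points along the fingers, y is the line along which they close (so a half turn about z gives the same grasp; the last joint's range is limited). The gripper opens to 85 mm and grips with 20 to 120 N. Pads are 22 mm wide; open, the fingers measure 114 mm over their backs; the gripper's body (76 mm by 85 mm) begins 54 mm behind the grasp point. The pads swing forward as they close: fully open they stand 13 mm farther back than shut.
Start: joints at [1.246, 0.332, -0.065, 1.46, 0.022, 1.35, -0.088], TCP at [0.186, -0.597, 0.304] pointing down, gripper open.
Joint ranges: [-2.6, 2.6], [-0.5, 2.12], [-1.47, 1.34], [0.16, 2.42], [-1.27, 4.41], [0.06, 2.06], [-2.6, 2.6]. Speed limits (rad/s): [2.22, 2.22, 2.79, 2.79, 3.14, 3.14, 3.14].

### API

Orientations are given as a unit quaternion [x, y, z, w].
In Python, from workcell import manip, camera gives the robot as it stands. The module is installed in compiled form; this text tells all that it offers.
- The arm moves only by the shell command python3 -m creep 'ROWS' [OPENING] [FORCE]. ROWS is JSON, a list of rows, each a list of 2 entries, a list of its own where there are three numbers: the shift along the tool's x, y, z in mm, then the turn about the tool's z in rad. In form: [[[tx, ty, tz], twist], ...]. A call has 1 to 5 rows; each row is the pose to reach, as a shift and turn from the pose commanded when the call began, along the tool's axes at that moment; what a row does not reach only later rows make up. A row lasts 1/12 s, in which the tool goes at most 41.7 mm and 7.16 degrees, less where a joint would pass 70% of its speed; a pose out of reach is approached as far as the arm can. A call with a gripper value outside its range is refused whole. OPENING is the opening, from 0 (shut) to 1 (fully open), set as the call begins (- or left out, the last holds). The fingers move at their own pace and stop on an object; FORCE is the grip in N (left out, the last holds). Time passes only in rows, so rows that repeat a pose let the fingers close. It gives the time, the measured TCP pose, the force, the opening and the grip force at its end, in the units of the state.
- manip.get_obs(): the state, without advancing time (a new reading comes with each control period).
- camera(name): name is "scene" or "top" or "wrist"; returns a dict with "pixels" (384x512x3 uint8, red, green, blue), "z_map" (384x512 float32, m along the optical axis (not along the pixel's ray), 0 where there is no reading), "fx", "fy", "cx", "cy" (pixels), "distortion" ([k1, k2, p1, p2, k3] as OpenCV has them; the pictures are not rectified), "extrinsics" (4x4, takes a point from world to camera coordinates). Camera axes: x right, y down, z forward; pixel columns grow to the right and rows downward; lengths in m; the calibration is good to about 2 mm. A picture is of the moment at which its call begins.
- manip.hand_in(): hands the job in; it is judged then, once.
The state is a dict: "clock": time; "joint_pos": joint angles; "joint_velocities": joint speeds; "tau": joint torques, N m; "position": TCP position; "ee_rot": TCP orientation; "ft_force": force on the tool from outside, world axes, zero at the start; "torque": the same for the moment, N m; "grip_width": opening from 0.0 (shut) to 1.0 (fully open); "grasp_force": force on a finger pad.
Only numpy, scipy, OpenCV 4.12 (cv2) and the standard library are available. Lean on these libraries where they do the work, as an engineer would, in place of code of your own. Each camera call takes 0.05 s, during which the arm holds its last target. There are 200 camera calls.

## Working session

There is one attempt and no reset: what is moved stays moved. The work goes in short steps, Python scripts to look and compute and a shell command to move; the robot and the scene stay as the last step left them, time stands still between calls to the robot, and variables do not carry over. Pictures are saved under pics/ and viewed, at most 10 in all, crops included, and the job is handed in when it is done.

```bash
mkdir -p pics; cat > h.py <<'E'
import numpy as np, cv2
from workcell import manip, camera
def pts(c):
    h,w=c["z_map"].shape
    K=np.array([[c["fx"],0,c["cx"]],[0,c["fy"],c["cy"]],[0,0,1.]])
    u,v=np.meshgrid(np.arange(w),np.arange(h))
    r=cv2.undistortPoints(np.stack([u,v],-1).reshape(-1,1,2).astype(np.float64),K,np.array(c["distortion"])).reshape(h,w,2)
    z=c["z_map"]; P=np.dstack([r[...,0]*z,r[...,1]*z,z])
    E=np.array(c["extrinsics"]); W=(P-E[:3,3])@E[:3,:3]
    # rays
    D=np.dstack([r,np.ones((h,w))])@E[:3,:3]; o=-E[:3,:3].T@E[:3,3]
    return W,D,o
def onplane(D,o,u,v,h): 
    d=D[int(round(v)),int(round(u))]; return o+d*(h-o[2])/d[2]
def save(c,n): cv2.imwrite(n,c["pixels"][...,::-1])
E
python3 - <<'E'
from h import *
o=manip.get_obs(); print({k:np.round(v,3) for k,v in o.items()})
a=camera("top");b=camera("scene");np.savez("c0.npz",top=a["pixels"]);
save(a,"pics/top0.png");save(b,"pics/scene0.png")
import pickle;pickle.dump((a,b),open("c0.pkl","wb"))
E
```

```text
{'clock': np.float64(0.0), 'joint_pos': array([ 1.246,  0.333, -0.065,  1.461,  0.022,  1.35 , -0.088]), 'joint_velocities': array([-0.   , -0.   ,  0.001, -0.   , -0.001,  0.001,  0.002]), 'tau': array([ 1.0000e-03, -6.2545e+01,  4.9000e-02, -3.9161e+01,  1.6000e-02,
        1.0000e-02,  0.0000e+00]), 'position': array([ 0.186, -0.596,  0.303]), 'ee_rot': array([ 0.989,  0.15 , -0.   , -0.001]), 'ft_force': array([ 0.579, -0.52 ,  0.289]), 'torque': array([-0.007,  0.037, -0.023]), 'grasp_force': np.float64(0.0), 'grip_width': np.float64(1.001)}
```

View pics/top0.png

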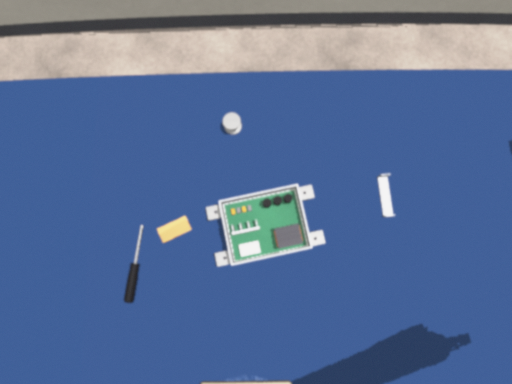

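View pics/scene0.png

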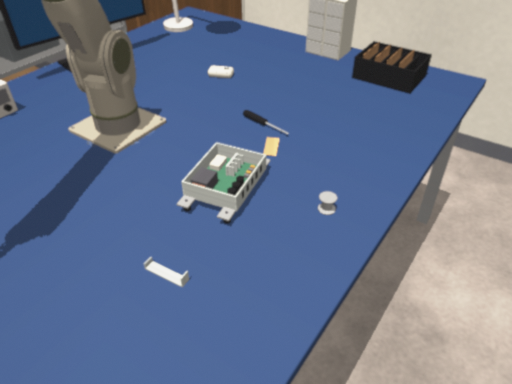

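The top view shows the chassis near pixel (266,225), with the transformer at (288,236), so the short-foot bracket is at (213,212). The wedge is at (174,229), the driver at (135,265), the spool at (232,123) and the strip at (386,196).

```bash
python3 - <<'E'
from h import *
import pickle
a,b=pickle.load(open("c0.pkl","rb"))
W,D,o=pts(a)
hsv=cv2.cvtColor(a["pixels"],cv2.COLOR_RGB2HSV)
m=cv2.inRange(hsv,(10,110,120),(35,255,255)); m[:, :150]=0;m[:,200:]=0;m[:200]=0;m[260:]=0
ys,xs=np.nonzero(m); Q=np.array([onplane(D,o,x,y,.008)[:2] for x,y in zip(xs,ys)])
r=cv2.minAreaRect((Q*1000).astype(np.float32)); print("wedge",len(xs),r, cv2.boxPoints(r).round())
# depth heights along wedge
P=W[ys,xs]; print(np.round(P[::20]*1000))
for n,(u,v) in dict(short=(213,212),b2=(222,258),b3=(306,192),b4=(317,238)).items():
    print(n,np.round(onplane(D,o,u,v,.031)*1000), np.round(W[v,u]*1000))
# chassis brackets: height 22..36 mm
hm=((W[...,2]>.022)&(W[...,2]<.038)&(a["z_map"]>0)).astype(np.uint8)
hm[:170]=0;hm[290:]=0;hm[:,:195]=0;hm[:,340:]=0
n,l,s,c=cv2.connectedComponentsWithStats(hm)
for i in range(1,n):
    if s[i,4]>25: p=W[l==i]; print(s[i],np.round(p.mean(0)*1000))
t=((W[...,2]>.062)&(W[...,2]<.09)).astype(np.uint8);t[:170]=0;t[290:]=0;t[:,:195]=0;t[:,340:]=0
r=cv2.minAreaRect((W[t>0][:,:2]*1000).astype(np.float32));print("rim",r)
d=((W[...,2]>.004)&(W[...,2]<.05)).astype(np.uint8);d[:,150:]=0;d[:210]=0;d[310:]=0
print("driver",np.round(W[d>0].min(0),3),np.round(W[d>0].max(0),3))
E
```

```text
Traceback (most recent call last):
cv2.error: OpenCV(4.12.0) /io/opencv/modules/imgproc/src/convhull.cpp:143: error: (-215:Assertion failed) total >= 0 && (depth == CV_32F || depth == CV_32S) in function 'convexHull'
```

```bash
python3 - <<'E'
from h import *
import pickle
a,b=pickle.load(open("c0.pkl","rb"))
print(a["pixels"].shape,a["pixels"].dtype,a["pixels"][229,174],a["z_map"].shape,a["z_map"][229,174],a["fx"],a["cx"],a["cy"],a["distortion"],np.round(a["extrinsics"],3))
W,D,o=pts(a);print(o,W[229,174],D[229,174])
hsv=cv2.cvtColor(a["pixels"],cv2.COLOR_RGB2HSV);print(hsv[229,174])
E
```

```text
(384, 512, 3) uint8 [240 216 143] (384, 512) 0.9411269 358.0936133286298 262.63872121129623 189.8688177707156 [-0.05532437  0.          0.          0.          0.        ] [[-0.016 -1.    -0.01  -0.043]
 [-0.988  0.017 -0.152  0.594]
 [ 0.152  0.008 -0.988  0.87 ]
 [ 0.     0.     0.     1.   ]]
[ 0.45397022 -0.06021727  0.9499092 ] [0.49915743 0.18274769 0.00649821] [ 0.04801394  0.25816387 -1.002427  ]
[ 23 103 240]
```

```bash
python3 - <<'E'
from h import *
import pickle
a,b=pickle.load(open("c0.pkl","rb"))
W,D,o=pts(a)
px=a["pixels"].astype(int)
m=((px[...,0]>px[...,2]+20)&(px[...,0]>130)); m[:, :150]=0;m[:,200:]=0;m[:200]=0;m[260:]=0
ys,xs=np.nonzero(m); Q=np.array([onplane(D,o,x,y,.008)[:2] for x,y in zip(xs,ys)])
r=cv2.minAreaRect((Q*1000).astype(np.float32)); print("wedge",len(xs),r, cv2.boxPoints(r).round())
for n,(u,v) in dict(short=(213,212),b2=(222,258),b3=(306,192),b4=(317,238)).items():
    print(n,np.round(onplane(D,o,u,v,.031)*1000), np.round(W[v,u]*1000))
hm=((W[...,2]>.022)&(W[...,2]<.038)&(a["z_map"]>0)).astype(np.uint8)
hm[:170]=0;hm[290:]=0;hm[:,:195]=0;hm[:,340:]=0
n,l,s,c=cv2.connectedComponentsWithStats(hm)
for i in range(1,n):
    if s[i,4]>25: p=W[l==i]; print(s[i],np.round(p.mean(0)*1000))
t=((W[...,2]>.062)&(W[...,2]<.09)).astype(np.uint8);t[:170]=0;t[290:]=0;t[:,:195]=0;t[:,340:]=0
r=cv2.minAreaRect((W[t>0][:,:2]*1000).astype(np.float32));print("rim",r)
d=((W[...,2]>.006)&(W[...,2]<.05)).astype(np.uint8);d[:,150:]=0;d[:210]=0;d[310:]=0
print("driver",np.round(W[d>0].min(0),3),np.round(W[d>0].max(0),3),np.round(onplane(D,o,141,226,.005),3),np.round(onplane(D,o,134,265,.012),3))
E
```

```text
wedge 521 ((500.11065673828125, 183.13316345214844), (42.93728256225586, 84.48277282714844), 25.830318450927734) [[462. 212.]
 [499. 136.]
 [538. 154.]
 [501. 231.]]
short [540.  76.  31.] [540.  76.  31.]
b2 [423.  53.  31.] [423.  53.  31.]
b3 [ 588. -165.   31.] [ 588. -165.   32.]
b4 [ 469. -189.   31.] [ 469. -190.   29.]
[299 184  15  16 176] [ 589. -165.   31.]
[ 222  188   87   74 3028] [510. -51.  35.]
[206 204  16  16 182] [541.  75.  31.]
[309 230  16  16 184] [ 471. -189.   31.]
[215 250  16  16 188] [423.  52.  31.]
rim ((506.4103698730469, -56.633705139160156), (160.7747344970703, 200.39138793945312), 11.154675483703613)
driver [0.314 0.266 0.006] [0.51  0.398 0.029] [0.508 0.272 0.005] [0.407 0.285 0.012]
```

```bash
cat >> h.py <<'E'
from scipy.spatial.transform import Rotation as R
def go(x,y,z,yaw):  # mm, deg of tool x in world
    o=manip.get_obs(); r=R.from_quat(o["ee_rot"]); d=np.array([x,y,z])/1000-o["position"]
    X=r.apply([1,0,0]); cur=np.degrees(np.arctan2(X[1],X[0]))
    tw=-((yaw-cur+180)%360-180)
    print("t",round(float(o["clock"]),2),"pos",np.round(o["position"]*1000,1),"yaw",round(cur,1),"f",np.round(o["ft_force"],1),"q1,7",np.round(o["joint_pos"][[0,6]],2),"w",round(float(o["grip_width"]),3),"| shift",np.round(r.inv().apply(d)*1000,1),"twist",round(np.radians(tw),3))
E
cat > g.sh <<'E'
python3 -c "from h import *; go($1)"
E
python3 -m creep '[[[331,-155,60],-0.5],[[331,-155,60],-0.5],[[331,-155,60],-0.5],[[331,-155,60],-0.5],[[331,-155,60],-0.5]]' 0.1 40; sh g.sh 470,244,200,115.8;  sh g.sh 460,-300,220,50
```

```text
clock: 0.52
position: [0.3386, -0.4565, 0.2696]
ee_rot: [0.919, 0.394, -0.0, -0.0]
ft_force: [-0.3, -0.1, 0.2]
grip_width: 0.296
grasp_force: 0.0
t 0.52 pos [ 338.6 -456.5  269.6] yaw 46.4 f [-0.3 -0.1  0.2] q1,7 [1.07 0.04] w 0.296 | shift [ 598.  -387.8   69.7] twist -1.211
t 0.52 pos [ 338.6 -456.5  269.6] yaw 46.4 f [-0.3 -0.1  0.2] q1,7 [1.07 0.04] w 0.296 | shift [197.1 -20.   49.6] twist -0.063
```

```bash
python3 -m creep '[[[197,-20,50],-0.4],[[197,-20,50],-0.4],[[197,-20,50],-0.4],[[197,-20,50],-0.4],[[197,-20,50],-0.4]]'; sh g.sh 470,244,200,115.8
```

```text
clock: 0.93
position: [0.4613, -0.3003, 0.2195]
ee_rot: [0.824, 0.567, 0.0, -0.0]
ft_force: [-0.1, 0.4, -0.9]
grip_width: 0.098
grasp_force: 0.0
t 0.93 pos [ 461.3 -300.3  219.5] yaw 69.0 f [-0.1  0.4 -0.9] q1,7 [0.86 0.04] w 0.098 | shift [ 511.4 -186.6   19.7] twist -0.816
```

```bash
python3 -m creep '[[[511,-187,19],-0.816],[[511,-187,19],-0.816],[[511,-187,19],-0.816],[[511,-187,19],-0.816],[[511,-187,19],-0.816]]'; sh g.sh 470,244,200,115.8
```

```text
clock: 1.35
position: [0.4635, -0.0926, 0.2126]
ee_rot: [0.609, 0.793, -0.0, -0.0]
ft_force: [0.9, 0.1, 0.6]
grip_width: 0.1
grasp_force: 0.0
t 1.35 pos [463.5 -92.6 212.6] yaw 105.0 f [0.9 0.1 0.6] q1,7 [0.71 0.3 ] w 0.1 | shift [323.4  93.5  12.5] twist -0.188
```

```bash
python3 -m creep '[[[323,94,12],-0.188],[[323,94,12],-0.188],[[323,94,12],-0.188],[[323,94,12],-0.188],[[323,94,12],-0.188]]'; sh g.sh 470,244,200,115.8
```

```text
clock: 1.77
position: [0.4692, 0.1153, 0.2054]
ee_rot: [0.534, 0.845, -0.0, 0.0]
ft_force: [1.4, -0.2, 0.6]
grip_width: 0.101
grasp_force: 0.0
t 1.77 pos [469.2 115.3 205.4] yaw 115.4 f [ 1.4 -0.2  0.6] q1,7 [ 0.43 -0.01] w 0.101 | shift [115.9  55.9   5.4] twist -0.007
```

```bash
python3 -m creep '[[[140,17,0],0],[[140,17,0],0],[[140,17,0],0],[[140,17,0],0],[[140,17,0],0]]';  python3 - <<'E'
from h import *
go(470,244,200,115.8)
c=camera("wrist");save(c,"pics/w1.png");import pickle;pickle.dump(c,open("w1.pkl","wb"))
E
```

```text
clock: 2.18
position: [0.4225, 0.2518, 0.2056]
ee_rot: [0.531, 0.847, 0.001, -0.001]
ft_force: [0.9, 0.4, 0.3]
grip_width: 0.1
grasp_force: 0.0
t 2.18 pos [422.5 251.8 205.6] yaw 115.8 f [0.9 0.4 0.3] q1,7 [ 0.2  -0.33] w 0.1 | shift [-27.8  39.3   5.6] twist 0.001
```

View pics/w1.png

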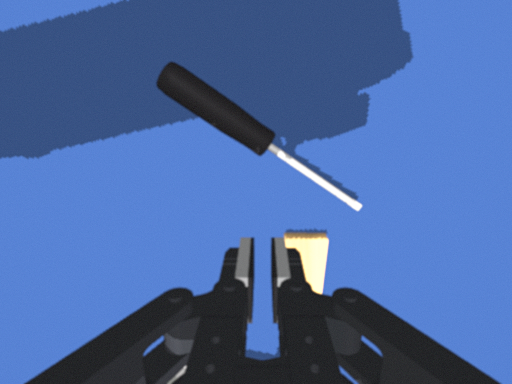

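The wrist view shows the wedge's tail face at about pixels (285–328, 231–238). The driver tip is at (360,208), and the fingers are to the left of the wedge.

```bash
python3 - <<'E'
from h import *
import pickle
c=pickle.load(open("w1.pkl","rb")); W,D,o=pts(c)
px=c["pixels"].astype(int); m=(px[...,0]>px[...,2]+20); m[:225]=0; m[300:]=0
ys,xs=np.nonzero(m); print(xs.min(),xs.max(),ys.min())
for y in (232,236,240,246,250): r=xs[ys==y]; print(y,r.min() if len(r) else 0,r.max() if len(r) else 0, px[y,306],np.round(W[y,306]*1000))
for u,v in ((285,231),(328,231)): print("bot",np.round(onplane(D,o,u,v,0)*1000))
for u,v in ((285,238),(328,238)): print("top",np.round(onplane(D,o,u,v,.014)*1000))
print("drv",np.round(onplane(D,o,360,208,.006)*1000))
go(470,242,100,115.8)
E
```

```text
284 328 233
232 0 0 [ 88  91 116] [485. 222.  -1.]
236 284 325 [166 135  92] [484. 221.   6.]
240 284 328 [255 253 194] [484. 219.  12.]
246 285 327 [255 252 199] [487. 214.  12.]
250 296 327 [255 252 202] [489. 210.  12.]
bot [466. 214.   0.]
bot [503. 232.   0.]
top [465. 213.  14.]
top [501. 231.  14.]
drv [515. 267.   6.]
t 2.23 pos [423.7 249.3 205.3] yaw 115.7 f [ 0.4 -0.3  0.8] q1,7 [ 0.21 -0.33] w 0.101 | shift [-26.7  38.6 105.3] twist -0.002
```

```bash
python3 -m creep '[[[-25,38,0],0],[[-18,38,40],0],[[-18,38,80],0],[[-18,38,110],0],[[-18,38,110],0]]' 0.1; sh g.sh 474.5,240,80,116.2
```

```text
clock: 2.65
position: [0.4646, 0.244, 0.0897]
ee_rot: [0.535, 0.845, -0.004, -0.003]
ft_force: [-0.8, -1.6, -1.1]
grip_width: 0.098
grasp_force: 0.0
t 2.65 pos [464.6 244.   89.7] yaw 115.3 f [-0.8 -1.6 -1.1] q1,7 [ 0.1  -0.44] w 0.098 | shift [-7.9  7.3  9.6] twist -0.015
```

```bash
python3 -m creep '[[[-4,7,0],0],[[-4,7,4],0],[[-4,7,8],0],[[-4,7,8],0],[[-4,7,8],0]]'; sh g.sh 474.5,240,79,116.2
```

```text
clock: 3.07
position: [0.4755, 0.2468, 0.0884]
ee_rot: [0.534, 0.845, 0.0, 0.001]
ft_force: [-0.2, 0.5, 0.6]
grip_width: 0.099
grasp_force: 0.0
t 3.07 pos [475.5 246.8  88.4] yaw 115.4 f [-0.2  0.5  0.6] q1,7 [ 0.1  -0.44] w 0.099 | shift [-5.7 -3.9  9.4] twist -0.014
```

```bash
python3 -m creep '[[[0,-3,3],-0.014],[[0,-3,6],-0.014],[[0,-3,8],-0.014],[[0,-3,8],-0.014]]'; python3 - <<'E'
from h import *
go(474.5,240,78,116.2)
c=camera("wrist");W,D,o=pts(c);save(c,"pics/w2.png");import pickle;pickle.dump(c,open("w2.pkl","wb"))
E
```

```text
clock: 3.4
position: [0.4721, 0.2453, 0.079]
ee_rot: [0.528, 0.849, -0.0, -0.0]
ft_force: [-0.2, -0.5, -0.3]
grip_width: 0.104
grasp_force: 0.0
t 3.4 pos [472.1 245.3  79. ] yaw 116.2 f [-0.2 -0.5 -0.3] q1,7 [ 0.1  -0.44] w 0.104 | shift [-5.8 -0.1  1. ] twist 0.001
```

View pics/w2.png

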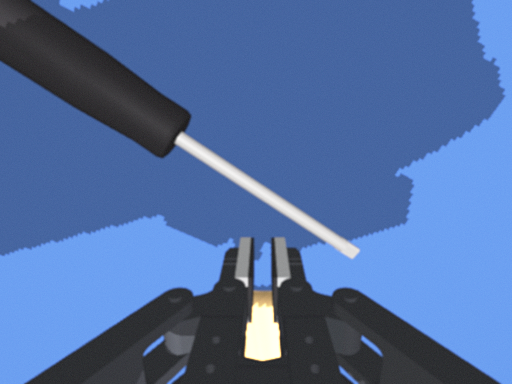

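```bash
cat > path.py <<'E'
from h import *
import sys
o=manip.get_obs(); r=R.from_quat(o["ee_rot"]); p=o["position"]*1000
X=r.apply([1,0,0]); cur=np.degrees(np.arctan2(X[1],X[0]))
h0,h1,L=-63.8,-76,105; C=np.array([501.,186.]); n=21
for i in range(n+1):
    h=h0+(h1-h0)*i/n; d=np.array([np.cos(np.radians(h)),np.sin(np.radians(h))])
    T=C-51*d; s=r.inv().apply([T[0]-p[0],T[1]-p[1],0])
    print(i*5,np.round(s[:2],1),round(np.radians(cur-(h+180)),3),np.round(C),np.round(T))
    C=C+d*L/n
E
python3 path.py
```

```text
0 [-15.   -0.4] 0.001 [501. 186.] [478. 232.]
5 [-20.    0.2] 0.011 [503. 182.] [481. 227.]
10 [-25.    0.6] 0.021 [505. 177.] [484. 223.]
15 [-30.   1.] 0.031 [507. 172.] [486. 219.]
20 [-35.1   1.4] 0.041 [510. 168.] [489. 215.]
25 [-40.1   1.7] 0.051 [512. 163.] [491. 210.]
30 [-45.1   2. ] 0.062 [514. 159.] [494. 206.]
35 [-50.1   2.2] 0.072 [515. 154.] [496. 201.]
40 [-55.2   2.3] 0.082 [517. 150.] [499. 197.]
45 [-60.2   2.4] 0.092 [519. 145.] [501. 192.]
50 [-65.2   2.5] 0.102 [521. 140.] [503. 188.]
55 [-70.2   2.5] 0.112 [523. 136.] [505. 183.]
60 [-75.3   2.4] 0.122 [524. 131.] [508. 179.]
65 [-80.3   2.3] 0.133 [526. 126.] [510. 174.]
70 [-85.3   2.2] 0.143 [528. 121.] [512. 170.]
75 [-90.4   2. ] 0.153 [529. 117.] [514. 165.]
80 [-95.4   1.7] 0.163 [531. 112.] [516. 161.]
85 [-100.4    1.4] 0.173 [532. 107.] [518. 156.]
90 [-105.4    1.1] 0.183 [534. 102.] [520. 151.]
95 [-110.4    0.7] 0.193 [535.  97.] [522. 147.]
100 [-115.4    0.2] 0.204 [536.  93.] [523. 142.]
105 [-120.4   -0.3] 0.214 [538.  88.] [525. 137.]
```

```bash
python3 -m creep '[[[-9,0,1],0],[[-16,0,1],0.003],[[-24,0.5,1],0.02],[[-32,1,1],0.035],[[-40,1.7,1],0.05]]'; python3 path.py | sed -n '6p;14,18p'; sh g.sh 0,0,0,0
```

```text
clock: 3.87
position: [0.4921, 0.2092, 0.0784]
ee_rot: [0.55, 0.835, -0.0, 0.0]
ft_force: [0.8, 0.2, -0.1]
grip_width: 0.102
grasp_force: 0.1
25 [ 1.2 -0.2] -0.001 [512. 163.] [491. 210.]
65 [-38.9   2.5] 0.08 [526. 126.] [510. 174.]
70 [-44.    2.6] 0.09 [528. 121.] [512. 170.]
75 [-49.    2.7] 0.1 [529. 117.] [514. 165.]
80 [-54.    2.7] 0.11 [531. 112.] [516. 161.]
85 [-59.1   2.7] 0.121 [532. 107.] [518. 156.]
t 3.87 pos [492.1 209.2  78.4] yaw 113.2 f [ 0.8  0.2 -0.1] q1,7 [ 0.15 -0.4 ] w 0.102 | shift [   1.9 -534.7   78.5] twist 1.976
```

```bash
python3 -m creep '[[[-8,0.5,0],0.016],[[-16,1,0],0.032],[[-24,1.6,0],0.048],[[-32,2.1,0],0.064],[[-40,2.5,0],0.08]]'; python3 - <<'E'
from h import *
go(0,0,0,0)
c=camera("wrist");d=camera("top");s=camera("scene")
import pickle;pickle.dump((c,d,s),open("w3.pkl","wb"))
t=cv2.resize(d["pixels"][170:270,140:340],None,fx=3.5,fy=3.5);u=cv2.resize(s["pixels"][110:230,170:310],None,fx=5,fy=5)
cv2.imwrite("pics/a3.png",t[...,::-1]);cv2.imwrite("pics/b3.png",u[...,::-1])
E
python3 path.py | sed -n '14,24p'
```

```text
clock: 4.28
position: [0.5101, 0.1739, 0.0785]
ee_rot: [0.583, 0.813, 0.0, 0.0]
ft_force: [0.1, -0.2, 0.9]
grip_width: 0.103
grasp_force: 0.3
t 4.28 pos [510.1 173.9  78.5] yaw 108.7 f [ 0.1 -0.2  0.9] q1,7 [ 0.2 -0.4] w 0.103 | shift [  -1.2 -538.9   78.4] twist 1.897
65 [ 0.6 -0.1] 0.001 [526. 126.] [510. 174.]
70 [-4.4  0.4] 0.011 [528. 121.] [512. 170.]
75 [-9.4  0.9] 0.021 [529. 117.] [514. 165.]
80 [-14.5   1.3] 0.032 [531. 112.] [516. 161.]
85 [-19.5   1.7] 0.042 [532. 107.] [518. 156.]
90 [-24.5   2. ] 0.052 [534. 102.] [520. 151.]
95 [-29.5   2.2] 0.062 [535.  97.] [522. 147.]
100 [-34.5   2.4] 0.072 [536.  93.] [523. 142.]
105 [-39.6   2.6] 0.082 [538.  88.] [525. 137.]
```

View pics/a3.png

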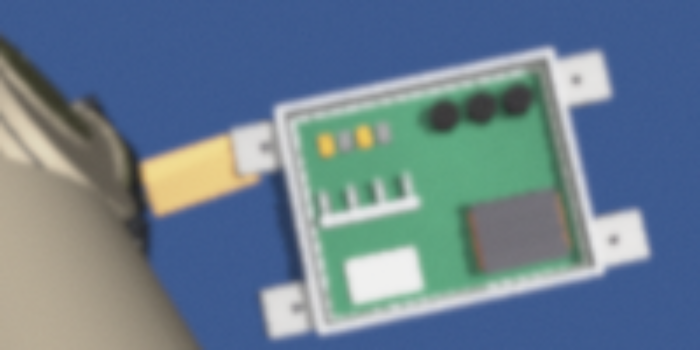

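View pics/b3.png

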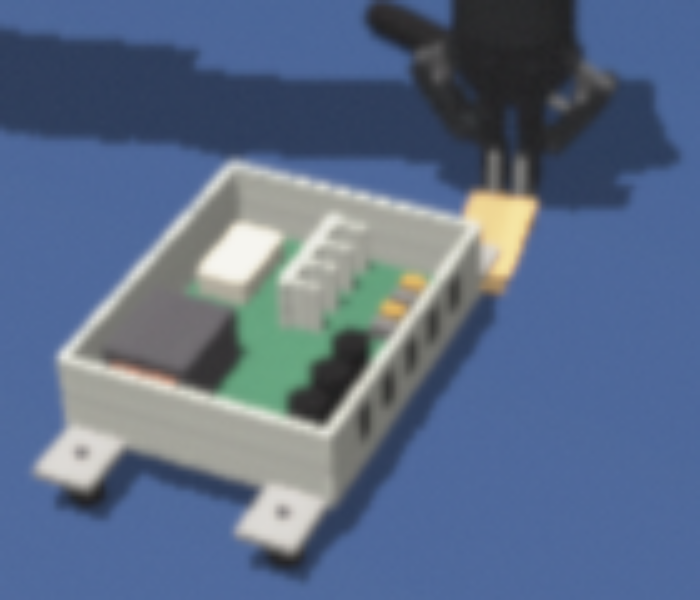

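The top crop shows the wedge's thin end already under the bracket (bracket at crop (258,148)). Its axis looks slightly towards -x. The scene crop shows both fingertips on the tail and the chassis not disturbed. I'll measure the lateral offset.

```bash
cat > wm.py <<'E'
from h import *
def wedge(a):
    W,D,o=pts(a); px=a["pixels"].astype(int)
    m=((px[...,0]>px[...,2]+45)&(px[...,0]>180)).astype(np.uint8); m[:,:170]=0;m[:,216]=0;m[:,217:]=0;m[:195]=0;m[240:]=0
    d=np.array([np.cos(np.radians(-70)),np.sin(np.radians(-70))]);nn=np.array([-d[1],d[0]])
    mm=[]
    for u in range(183,206,2):
        r=np.nonzero(m[:,u])[0]
        if len(r)<4: continue
        A=onplane(D,o,u,r.min()-.0,.008)[:2]*1000;B=onplane(D,o,u,r.max(),.008)[:2]*1000
        print(u,np.round(A),np.round(B),np.round(np.linalg.norm(A-B)))
    ys,xs=np.nonzero(m); Q=np.array([onplane(D,o,x,y,.008)[:2] for x,y in zip(xs,ys)])*1000
    print("rect",cv2.minAreaRect(Q.astype(np.float32)))
    hm=((W[...,2]>.024)&(W[...,2]<.038)&(a["z_map"]>0)).astype(np.uint8)
    hm[:170]=0;hm[290:]=0;hm[:,:202]=0;hm[:,340:]=0
    n,l,s,c=cv2.connectedComponentsWithStats(hm)
    for i in range(1,n):
        if 100<s[i,4]<300: print(s[i],np.round(W[l==i].mean(0)*1000,1))
E
python3 - <<'E'
from wm import *
import pickle
wedge(pickle.load(open("w3.pkl","rb"))[1])
E
```

```text
183 [533. 159.] [504. 159.] 29.0
185 [536. 154.] [496. 153.] 40.0
187 [538. 148.] [496. 148.] 42.0
189 [538. 143.] [499. 143.] 40.0
191 [541. 138.] [501. 137.] 40.0
193 [543. 132.] [501. 132.] 42.0
195 [543. 127.] [504. 127.] 40.0
197 [546. 122.] [506. 121.] 40.0
199 [548. 117.] [506. 116.] 42.0
201 [548. 111.] [509. 111.] 40.0
203 [551. 106.] [511. 106.] 40.0
205 [551. 101.] [514. 100.] 37.0
rect ((524.648681640625, 124.28939819335938), (40.41142272949219, 78.7779541015625), 17.64055061340332)
[299 184  15  16 176] [ 588.8 -165.5   31. ]
[206 204  16  16 182] [541.3  75.4  30.9]
[309 230  16  16 184] [ 471.2 -188.8   30.9]
[215 250  16  16 187] [423.5  52.3  30.8]
```

```bash
python3 -m creep '[[[-7,0,0],0],[[-14,0,0],0],[[-21,0,0],0],[[-27,0,0],0],[[-31,0,0],0]]'; sh g.sh 0,0,0,0;  python3 -m creep '[[[-1,0,0],0],[[-2,0,0],0],[[-3,0,0],0],[[-3,0,0],0],[[-3,0,0],0]]'
```

```text
clock: 4.85
position: [0.5201, 0.1442, 0.0784]
ee_rot: [0.583, 0.813, -0.0, 0.0]
ft_force: [0.1, 1.2, 1.5]
grip_width: 0.103
grasp_force: 0.5
t 4.85 pos [520.1 144.2  78.4] yaw 108.7 f [0.1 1.2 1.5] q1,7 [ 0.26 -0.34] w 0.103 | shift [  30.6 -538.8   78.4] twist 1.898
clock: 5.27
position: [0.5206, 0.1425, 0.0784]
ee_rot: [0.582, 0.813, -0.0, 0.0]
ft_force: [-1.2, 1.0, -0.2]
grip_width: 0.098
grasp_force: 0.0
```

```bash
python3 -m creep '[[[-1,0,0],0],[[-2,0,0],0],[[-2,0,0],0],[[-2,0,0],0]]'; sh g.sh 0,0,0,0;
```

```text
clock: 5.6
position: [0.5213, 0.1405, 0.0784]
ee_rot: [0.582, 0.813, -0.0, 0.0]
ft_force: [-0.1, -0.1, 0.5]
grip_width: 0.1
grasp_force: 0.0
t 5.6 pos [521.3 140.5  78.4] yaw 108.8 f [-0.1 -0.1  0.5] q1,7 [ 0.26 -0.33] w 0.1 | shift [  34.9 -538.8   78.4] twist 1.899
```

```bash
python3 -m creep '[[[-1,0,0],0],[[-1,0,0],0],[[-1,0,0],0]]'; sh g.sh 0,0,0,0; python3 -m creep '[[[-1,0,0],0],[[-1,0,0],0],[[-1,0,0],0]]';  sh g.sh 0,0,0,0
```

```text
clock: 5.85
position: [0.5216, 0.1395, 0.0785]
ee_rot: [0.582, 0.813, -0.0, 0.0]
ft_force: [0.1, -1.0, -0.1]
grip_width: 0.105
grasp_force: 0.0
t 5.85 pos [521.6 139.5  78.5] yaw 108.8 f [ 0.1 -1.  -0.1] q1,7 [ 0.26 -0.33] w 0.105 | shift [  35.9 -538.8   78.4] twist 1.899
clock: 6.1
position: [0.522, 0.1386, 0.0785]
ee_rot: [0.582, 0.813, -0.0, 0.0]
ft_force: [0.7, 0.0, -0.6]
grip_width: 0.097
grasp_force: 0.0
t 6.1 pos [522.  138.6  78.5] yaw 108.8 f [ 0.7  0.  -0.6] q1,7 [ 0.27 -0.32] w 0.097 | shift [  36.9 -538.8   78.4] twist 1.899
```

```bash
python3 -m creep '[[[-1,0,0],0],[[-1,0,0],0],[[-1,0,0],0]]'; sh g.sh 0,0,0,0
```

```text
clock: 6.35
position: [0.5223, 0.1376, 0.0784]
ee_rot: [0.582, 0.813, -0.0, 0.0]
ft_force: [-0.1, 0.1, -0.3]
grip_width: 0.099
grasp_force: 0.0
t 6.35 pos [522.3 137.6  78.4] yaw 108.8 f [-0.1  0.1 -0.3] q1,7 [ 0.27 -0.32] w 0.099 | shift [  37.9 -538.8   78.4] twist 1.899
```

```bash
python3 -m creep '[[[-1,0,0],0],[[-1,0,0],0],[[-1,0,0],0]]'|sed -n '2p;4p'; python3 -m creep '[[[-1,0,0],0],[[-1,0,0],0],[[-1,0,0],0]]'|sed -n '2p;4p'
```

```text
position: [0.5226, 0.1366, 0.0784]
ft_force: [0.6, 0.4, -0.9]
position: [0.5229, 0.1357, 0.0784]
ft_force: [0.1, 0.6, 0.6]
```

```bash
python3 -m creep '[[[-1,0,0],0],[[-1,0,0],0],[[-1,0,0],0]]'|sed -n '2p;4p'
```

```text
position: [0.5232, 0.135, 0.0785]
ft_force: [0.0, 1.5, 0.1]
```

```bash
python3 -m creep '[[[-1,0,0],0],[[-1,0,0],0],[[-1,0,0],0]]'|sed -n '2p;4p'
```

```text
position: [0.5234, 0.1344, 0.0785]
ft_force: [-0.5, 3.4, -0.8]
```

```bash
python3 -m creep '[[[-0.7,0,0],0],[[-0.7,0,0],0],[[-0.7,0,0],0]]'|sed -n '2p;4p'
```

```text
position: [0.5235, 0.134, 0.0785]
ft_force: [-1.9, 5.2, 0.0]
```

```bash
python3 - <<'E'
from wm import *
wedge(camera("top"));F=[]
for i in range(4): camera("top");F.append(manip.get_obs()["ft_force"])
print(np.round(np.mean(F,0),2))
E
```

```text
199 [548. 117.] [514. 116.] 34.0
201 [551. 111.] [511. 111.] 40.0
203 [551. 106.] [511. 106.] 40.0
205 [551. 101.] [514. 100.] 37.0
rect ((533.4436645507812, 100.73370361328125), (40.55242919921875, 43.88249969482422), 19.735246658325195)
[299 184  15  16 175] [ 588.8 -165.6   30.9]
[206 204  16  16 183] [541.2  75.4  31. ]
[309 230  16  16 184] [ 471.2 -188.8   30.9]
[215 250  16  16 180] [424.   51.6  30.7]
[-1.75  5.01 -0.05]
```

```bash
python3 -m creep '[[[3,0,0],0],[[8,0,0],0],[[14,0,0],0],[[14,0,-35],0],[[14,0,-70],0.07]]' 0.1; python3 -m creep '[[[0,0,-5],0.06],[[0,0,-5],0.06],[[0,0,-5],0.06],[[0,0,-5],0.06],[[0,0,-5],0.06]]' 0; sh g.sh 541,72,150,101.2
```

```text
clock: 8.27
position: [0.5177, 0.1467, 0.1477]
ee_rot: [0.609, 0.793, -0.002, -0.002]
ft_force: [1.1, 0.5, 0.1]
grip_width: 0.101
grasp_force: 0.0
clock: 8.68
position: [0.5186, 0.1463, 0.1521]
ee_rot: [0.633, 0.774, -0.001, -0.001]
ft_force: [0.6, 0.7, -0.1]
grip_width: -0.0
grasp_force: 0.0
t 8.68 pos [518.6 146.3 152.1] yaw 101.4 f [ 0.6  0.7 -0.1] q1,7 [ 0.29 -0.39] w -0.0 | shift [-77.3   7.3   2.1] twist 0.004
```

```bash
python3 -m creep '[[[-25,3,0],0],[[-50,6,0],0],[[-70,7,0],0],[[-77,7,0],0],[[-77,7,0],0]]'; python3 -m creep '[[[0,0,10],0],[[0,0,20],0],[[0,0,30],0],[[0,0,38],0],[[0,0,38],0]]';sh g.sh 541,72,105,101.2; python3 - <<'E'
from h import *
c=camera("wrist");save(c,"pics/w4.png")
s=camera("scene");cv2.imwrite("pics/b4.png",cv2.resize(s["pixels"][110:230,170:310],None,fx=5,fy=5)[...,::-1])
E
```

```text
clock: 9.1
position: [0.5412, 0.0703, 0.1524]
ee_rot: [0.635, 0.773, -0.001, -0.0]
ft_force: [0.4, -0.1, 0.0]
grip_width: -0.003
grasp_force: 0.0
clock: 9.52
position: [0.5399, 0.073, 0.1131]
ee_rot: [0.633, 0.774, -0.001, -0.001]
ft_force: [-0.7, -1.2, -0.3]
grip_width: 0.002
grasp_force: 0.0
t 9.52 pos [539.9  73.  113.1] yaw 101.4 f [-0.7 -1.2 -0.3] q1,7 [ 0.38 -0.27] w 0.002 | shift [-1.2  0.9  8. ] twist 0.004
```

View pics/w4.png

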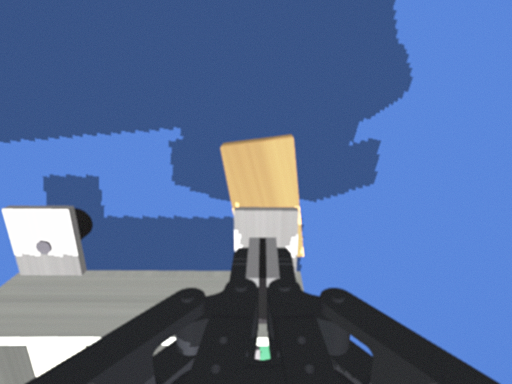

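View pics/b4.png

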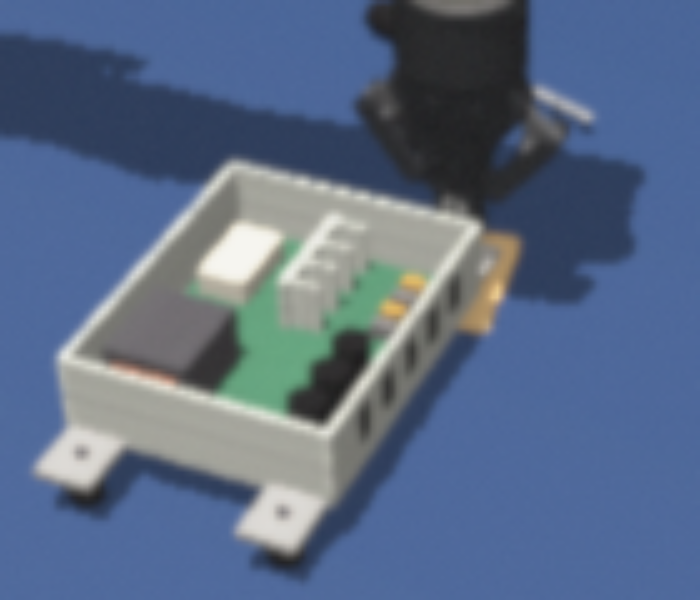

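The wrist view shows the wedge under the bracket (bracket at (265,230)) and the shut fingertips over it. The scene crop agrees, and the chassis is in place. Next I descend until it touches.

```bash
python3 -m creep '[[[0,0,2],0],[[0,0,4],0],[[0,0,6],0],[[0,0,6],0]]'|sed -n '2p;4p';  python3 -m creep '[[[0,0,1],0],[[0,0,2],0],[[0,0,2],0],[[0,0,2],0]]'|sed -n '2p;4p'
```

```text
position: [0.5412, 0.0723, 0.1092]
ft_force: [0.3, -0.6, 0.1]
position: [0.5413, 0.0724, 0.1075]
ft_force: [0.7, 0.1, 0.1]
```

```bash
python3 -m creep '[[[0,0,1],0],[[0,0,1],0],[[0,0,1],0]]'|sed -n '2p;4p'
```

```text
position: [0.5412, 0.0724, 0.1064]
ft_force: [0.2, -0.0, -0.3]
```

```bash
python3 -m creep '[[[0,0,1],0],[[0,0,1],0],[[0,0,1],0]]'|sed -n '2p;4p'
```

```text
position: [0.5412, 0.0724, 0.1054]
ft_force: [0.0, -0.6, -0.5]
```

```bash
python3 -m creep '[[[0,0,1],0],[[0,0,1],0],[[0,0,1],0]]'|sed -n '2p;4p'
```

```text
position: [0.5412, 0.0724, 0.1044]
ft_force: [-0.2, 0.1, 0.3]
```

```bash
python3 -m creep '[[[0,0,1],0],[[0,0,1],0],[[0,0,1],0]]'|sed -n '2p;4p'
```

```text
position: [0.5414, 0.0725, 0.1037]
ft_force: [-1.2, -0.7, 4.8]
```

```bash
python3 -m creep '[[[0,0,0.7],0],[[0,0,0.7],0],[[0,0,0.7],0]]'|sed -n '2p;4p'
```

```text
position: [0.5414, 0.0725, 0.1036]
ft_force: [-4.0, -1.8, 11.6]
```

```bash
python3 -m creep '[[[0,0,-0.3],0],[[0,0,-0.3],0],[[0,0,-0.3],0]]'|sed -n '2p;4p'; python3 -m creep '[[[0,0,-2],0],[[0,0,-8],0],[[0,0,-30],0],[[0,0,-60],0],[[0,0,-90],0]]'|sed -n '2p;4p'; python3 -m creep '[[[35,0,-20],0],[[70,0,-30],0],[[100,0,-30],0],[[100,0,-30],0],[[100,0,-30],0]]'|sed -n '2p;4p'; python3 - <<'E'
from wm import *
c=camera("wrist");t=camera("top");wedge(t);W,D,o=pts(t)
m=((W[...,2]>.062)&(W[...,2]<.09)).astype(np.uint8);m[:170]=0;m[290:]=0;m[:,:195]=0;m[:,340:]=0
print("rim",cv2.minAreaRect((W[m>0][:,:2]*1000).astype(np.float32)))
s=camera("scene")
u=cv2.resize(s["pixels"][110:230,170:310],None,fx=3,fy=3);cv2.imwrite("pics/f.png",np.hstack([u,cv2.resize(c["pixels"],(380,360))])[...,::-1])
E
```

```text
position: [0.5414, 0.0725, 0.1037]
ft_force: [-3.0, -1.3, 8.5]
position: [0.5407, 0.0725, 0.1939]
ft_force: [1.4, -0.6, 0.8]
position: [0.521, 0.1723, 0.2235]
ft_force: [0.3, -0.3, 0.0]
195 [546. 127.] [535. 127.] 11.0
197 [546. 122.] [522. 122.] 24.0
199 [548. 117.] [509. 116.] 40.0
201 [551. 111.] [509. 111.] 42.0
203 [551. 106.] [511. 106.] 40.0
205 [551. 101.] [514. 100.] 37.0
rect ((533.2052612304688, 101.85002136230469), (40.85761260986328, 46.14498519897461), 19.735246658325195)
[299 184  15  16 175] [ 588.9 -165.5   31. ]
[206 204  16  16 183] [541.3  75.4  30.9]
[309 230  16  16 184] [ 471.2 -188.8   31. ]
[215 250  16  16 188] [423.4  52.3  30.9]
rim ((506.366943359375, -56.64216613769531), (160.54148864746094, 200.66778564453125), 11.191112518310547)
```

View pics/f.png

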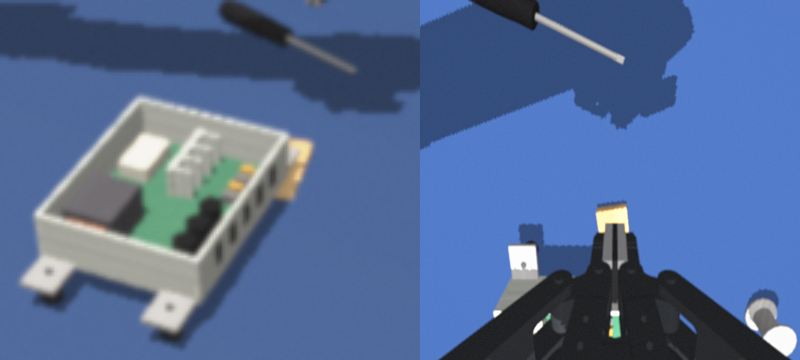

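The wedge sits under the short foot (left half near (300,165)). The chassis is unmoved and level, with all brackets at 31 mm. The bystanders are where they were, and the arm is clear.

```bash
python3 -c "from workcell import manip; print(manip.hand_in())"
```

```text
the job is handed in; nothing more can be done
None
```

The wedge is snug under the short foot (about 5 N push), the press check held firm (briefly 11.6 N, a little over the suggested 5–10 N), the chassis measured level and unmoved, the arm moved clear, and the job is handed in.

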